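Load the bench heaters from a stack of heating blocks

TASK

Take the stack of four aluminium heating blocks apart from the top down, one block at a time, and seat each one, wells up and flat on the floor of the bay, in the heater whose bay has its shape and size: round, square, short and long. Set every block down rather than dropping it, let go of it before you fetch the next, and do not disturb the tube rack or the amber bottle.

Things in the scene. Friction and masses are not known exactly. Their poses are not given: they have to be found in the camera images.
- round_block: Plain aluminium heating block, a cylinder 34 mm in diameter and 44 mm high with one large well in its top; the top one of the stack, about 0.1 kg. It stands on the square block. Origin at the centre of its underside, z up. 
- square_block: Plain aluminium heating block, 42 x 42 mm and 38 mm high, four wells in its top, about 0.16 kg; second from the top of the stack, standing on the short block. Origin at the centre of its underside, z up. x and y are parallel to its sides.
- short_block: Plain aluminium heating block, 50 mm (its x) by 84 mm (its y) and 38 mm high, eight wells in its top, about 0.36 kg; third from the top of the stack, standing on the long block. Origin at the centre of its underside, z up. 
- long_block: Plain aluminium heating block, 60 mm (its x) by 112 mm (its y) and 38 mm high, eighteen small wells in its top, about 0.55 kg; the bottom of the stack, standing on the bench. Origin at the centre of its underside, z up. 
- round_heater: White fixed heater, control strip on its -x side; on top a bay with dark floor and low steel rim. The bay is round, 48 mm in diameter, for the round block (7 mm to spare all round). Bay floor 44 mm above the bench, rim 5 mm higher and 8 mm thick. Housing 88 mm along y, reaching 44 mm to +x and 72 mm to -x of the origin. Origin on the bench below the bay's centre; x and y along the housing's sides.
- square_heater: White fixed heater, control strip on its -x side; on top a bay with dark floor and low steel rim. The bay is 56 x 56 mm, for the square block (7 mm to spare on each side). Bay floor 44 mm above the bench, rim 5 mm higher and 8 mm thick. Housing 80 mm along y, reaching 40 mm to +x and 68 mm to -x of the origin. Origin on the bench below the bay's centre; x and y along the housing's sides.
- short_heater: White fixed heater, control strip on its -x side; on top a bay with dark floor and low steel rim. The bay is 64 mm (x) by 98 mm (y), for the short block (7 mm to spare on each side). Bay floor 44 mm above the bench, rim 5 mm higher and 8 mm thick. Housing 122 mm along y, reaching 44 mm to +x and 72 mm to -x of the origin. Origin on the bench below the bay's centre; x and y along the housing's sides.
- long_heater: White fixed heater, control strip on its -x side; on top a bay with dark floor and low steel rim. The bay is 74 mm (x) by 126 mm (y), for the long block (7 mm to spare on each side). Bay floor 44 mm above the bench, rim 5 mm higher and 8 mm thick. Housing 150 mm along y, reaching 49 mm to +x and 77 mm to -x of the origin. Origin on the bench below the bay's centre; x and y along the housing's sides.
- tube_rack: Bystander, to be left alone: loose white plastic tube rack, 55 mm (x) by 110 mm (y), 40 mm high with its clear tubes. Origin at the centre of its underside.
- reagent_bottle: Bystander, to be left alone: small loose amber bottle, 38 mm in diameter, 75 mm high, standing. Origin at the centre of its underside.

How it is judged:
By the outcome, as a careful person would: the job done as asked, in the order asked, and still so for the second after the job is handed in, with the robot touching nothing.
It also fails if it takes over 115 s, if anything falls off the work surface, if the arm or the gripper's body presses on something with over 40 N, if the wrist force passes 120 N, or if a joint passes its speed limit or range.

ROBOT

A 6-joint arm with a two-finger parallel gripper is mounted at the origin on the work surface. World frame = base frame: x ahead of the robot, y to its left, z up, the work surface at z = 0. Lengths are in m, angles in degrees, forces in N, time in s.
With the tool pointing down it reaches from about 0.325 to 0.925 m from the base axis. Payload 3.1 kg.
Tool frame: the origin (TCP) lies between the finger pads; the fingertips stand 8 mm ahead of it and the grasp point (between the pads) lies 11 mm behind it; z points along the fingers, x is the direction in which the jaws open and shut, and the axes are right-handed (so a half turn about z gives the same grasp; the last joint's range is limited). The gripper opens to 85 mm and grips with 20 to 120 N. Pads are 22 mm wide; open, the fingers measure 114 mm over their backs; the gripper's body (76 mm by 85 mm) begins 54 mm behind the grasp point. The pads swing forward as they close: fully open they stand 13 mm farther back than shut.
Start: joints at [-71.173, 12.427, 92.441, -0, 75.132, -6.429], TCP at [0.267, -0.565, 0.239] pointing down, gripper open.
Joint ranges: [-157.48, 157.48], [-44.54, 120.13], [17.64, 146.25], [-64.5, 244.5], [7.68, 150.69], [-147.95, 147.95]. Speed limits (degrees/s): [159.86, 159.86, 180, 180, 180, 180].

INTERFACE

Orientations are given as a 3x3 rotation matrix whose columns are the frame's x, y, z axes.
In Python, from cell import robot, vision gives the robot as it stands. Calls block until the motion is done:
- robot.move_to(position, orientation): joint-space move of the TCP to a pose.
- robot.movel(position, rot=None, max_speed=0.15, threshold=None): straight line of the TCP; rot=None keeps the orientation; max_speed is the mean speed in m/s. With threshold (N) it stops when the force on the tool has changed by that much, and returns True; else False.
- robot.move_j(angles): joint-space move.
- robot.set_gripper(opening): finger opening in m; the grip force is fixed at half the most; returns when the fingers have stopped.
- robot.hold(seconds).
- robot.solve_ik(position, orientation): joint angles nearest the present ones, or None.
- robot.get_state(): the state.
- vision.read_camera(name): name is "scene" or "top" or "wrist"; returns the picture (420x560x3 uint8, blue, green, red); there is no depth.
- vision.camera_params(name): a dict with "fx", "fy", "cx", "cy" (pixels), "origin" and "attitude" of the camera in the world. Camera axes: x right, y down, z forward; pixel columns grow to the right and rows downward; lengths in m; the calibration is good to about 2 mm. A picture is of the moment at which its call begins: read the wrist's pose just before it. camera_params takes no time and is no camera call; for the wrist camera it gives the pose at the moment of the call.
A pose or a line that the arm cannot do raises robot.IKError and nothing moves.
- robot.job_done(): hands the job in, once; it reports no verdict.
The state is a dict: "t": time; "joint_positions": joint angles; "qvel": joint speeds; "joint_torque": joint torques, N m; "ee_pos": TCP position; "tcp_rot": TCP orientation; "contact_force": force on the tool from outside, world axes, zero at the start; "ft_torque": the same for the moment, N m; "finger_gap": finger opening in m.
Only numpy, scipy, OpenCV 4.12 (cv2) and the standard library are available. Lean on these libraries where they do the work, as an engineer would, in place of code of your own. Each camera call takes 0.05 s, during which the arm holds its last target.

## Working session

There is one attempt and no reset: what is moved stays moved. The work goes in short steps, each a Python script; the robot and the scene stay as the last script left them, time stands still between calls to the robot, and variables do not carry over. Pictures are saved under pics/ and viewed, and the job is handed in when it is done.

```bash
ls; mkdir -p pics; python3 - <<'E'
from cell import robot, vision
import cv2
for n in ("scene","top","wrist"):
    cp=vision.camera_params(n); print(n,cp)
    cv2.imwrite(f"pics/{n}0.png",vision.read_camera(n))
s=robot.get_state(); print(s['t'],s['ee_pos'],s['tcp_rot'],s['finger_gap'],s['contact_force'])
E
```

```text
pics
scene {'fx': 397.46725081642666, 'fy': 397.46725081642666, 'cx': 279.9827426718767, 'cy': 209.49112647513564, 'origin': array([ 0.89609402, -0.52697971,  0.64064215]), 'attitude': array([[ 0.81489659,  0.35726259, -0.4564066 ],
       [ 0.57956052, -0.49234843,  0.64938635],
       [ 0.00729037, -0.79369797, -0.60826835]])}
top {'fx': 444.8713939893332, 'fy': 444.8713939893332, 'cx': 272.77552374768004, 'cy': 216.77881021511593, 'origin': array([0.40318479, 0.0698086 , 1.13893243]), 'attitude': array([[-0.01792652, -0.99590228,  0.08864132],
       [-0.99974445,  0.01663302, -0.01530969],
       [ 0.01377258, -0.08889312, -0.99594595]])}
wrist {'fx': 338.9762682236714, 'fy': 338.9762682236714, 'cx': 279.3130842376038, 'cy': 206.01168847677624, 'origin': array([ 0.33221524, -0.53279539,  0.37295074]), 'attitude': array([[ 0.42658511, -0.86605373, -0.26072223],
       [-0.9044384 , -0.40976006, -0.11869236],
       [-0.0040396 ,  0.28643959, -0.95808979]])}
0.15 [ 0.26648997 -0.5646422   0.23823693] [[ 4.26642885e-01 -9.04419983e-01 -5.85762129e-04]
 [-9.04418154e-01 -4.26643212e-01  1.83639711e-03]
 [-1.91078568e-03 -2.53711857e-04 -9.99998142e-01]] 0.08542842443118993 [ 0.09346009  0.38956646 -0.14892266]
```

View pics/top0.png

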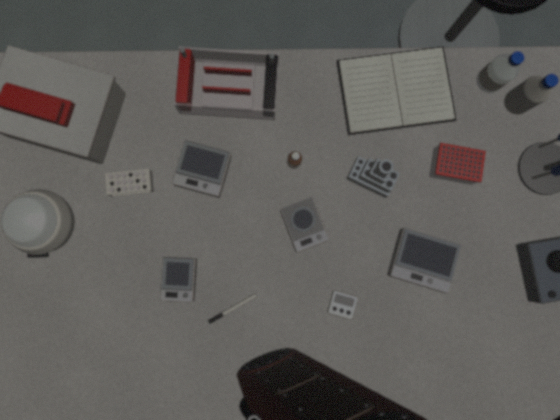

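View pics/scene0.png

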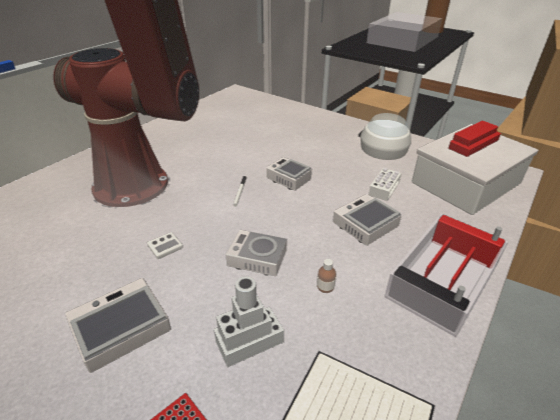

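View pics/wrist0.png

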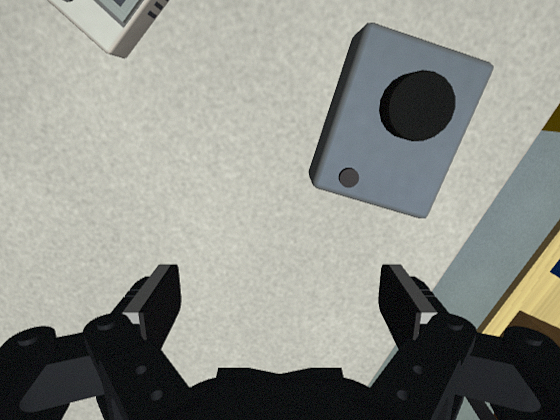

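```bash
cat > h.py <<'E'
from cell import robot, vision
import cv2, numpy as np
def pix2plane(cp,u,v,z):
    d=cp['attitude']@np.array([(u-cp['cx'])/cp['fx'],(v-cp['cy'])/cp['fy'],1.])
    return cp['origin']+d*(z-cp['origin'][2])/d[2]
def proj(cp,P):
    c=cp['attitude'].T@(np.asarray(P,float)-cp['origin'])
    return np.array([cp['cx']+cp['fx']*c[0]/c[2],cp['cy']+cp['fy']*c[1]/c[2]])
def down(yaw):  # tool x (jaw) at yaw deg
    a=np.radians(yaw);c,s=np.cos(a),np.sin(a)
    return np.array([[c,s,0],[s,-c,0],[0,0,-1.]])
E
python3 - <<'E'
from h import *
cp=vision.camera_params('top')
for n,p,z in [('short',(203,162),.049),('square',(178,273),.049),('round',(303,218),.049),('long',(428,255),.049),('stackbase',(374,176),.03),('stacktop',(383,167),.158),('rack',(128,182),.04),('bottle',(295,158),.07)]:
    print(n,pix2plane(cp,*p,z).round(3))
im=cv2.imread('pics/top0.png')[130:320,90:470]
im=cv2.convertScaleAbs(cv2.resize(im,None,fx=2.1,fy=2.1,interpolation=cv2.INTER_CUBIC),alpha=1.8)
cv2.imwrite('pics/topz.png',im)
E
```

```text
short [0.64  0.224 0.049]
square [0.367 0.285 0.049]
round [ 0.496 -0.021  0.049]
long [ 0.4   -0.326  0.049]
stackbase [ 0.601 -0.205  0.03 ]
stacktop [ 0.598 -0.195  0.158]
rack [0.594 0.411 0.04 ]
bottle [ 0.642 -0.004  0.07 ]
```

View pics/topz.png

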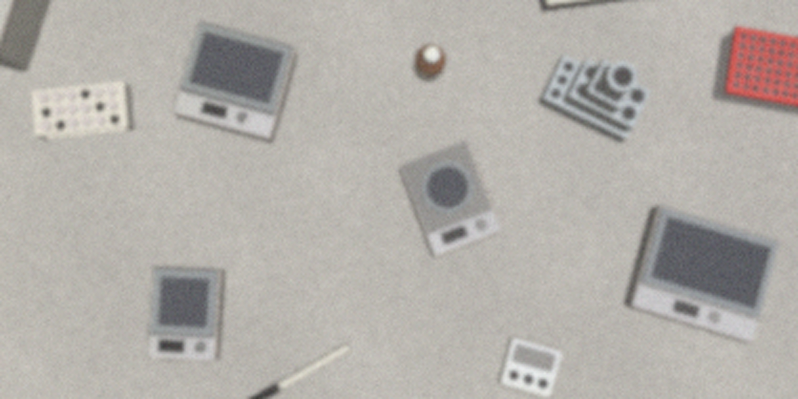

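```bash
cat > view.py <<'E'
from h import *
import pickle,sys
def shoot(name,pos,yaw=-90):
    robot.move_to(np.array(pos),down(yaw)); 
    cp=vision.camera_params('wrist'); im=vision.read_camera('wrist')
    cv2.imwrite(f'pics/{name}.png',im); pickle.dump(cp,open(f'pics/{name}.pkl','wb'))
E
python3 - <<'E'
from view import *
for n,p in [('A',(.40,-.27,.33)),('B',(.50,-.20,.33)),('C',(.52,-.08,.33)),('D',(.56,.25,.33)),('E',(.40,.25,.33))]:
    shoot(n,p); print(n,robot.get_state()['t'])
a=[cv2.imread(f'pics/{n}.png') for n in 'ABCD']
cv2.imwrite('pics/m.png',cv2.resize(np.vstack([np.hstack(a[:2]),np.hstack(a[2:])]),(800,600)))
E
```

```text
A 1.475
B 2.0833
C 2.6917
D 4.0
E 4.7333
```

View pics/m.png

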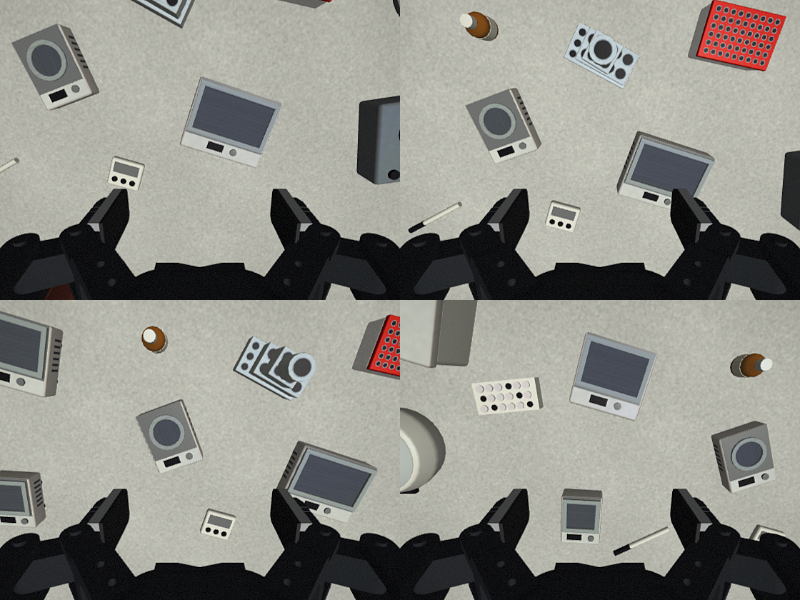

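View pics/B.png

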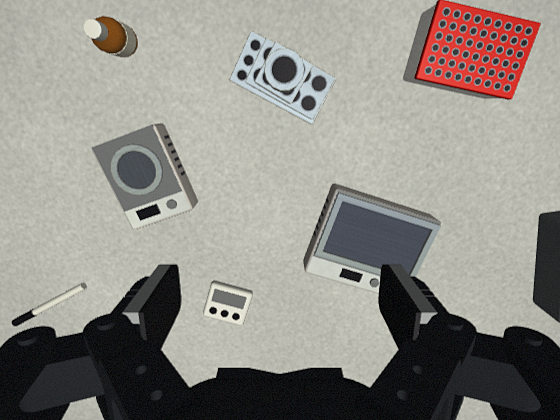

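View pics/E.png

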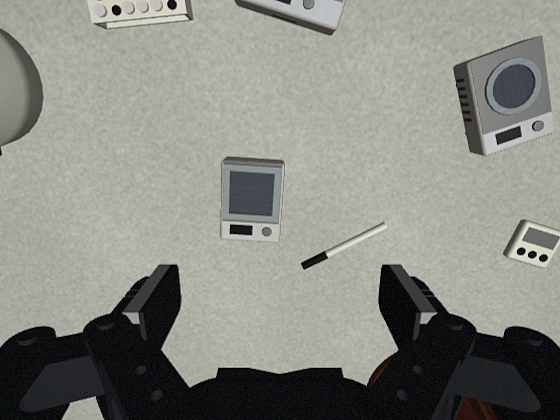

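```bash
python3 - <<'E'
from h import *
import pickle
for n in 'ABCDE':
    im=cv2.imread(f'pics/{n}.png'); cp=pickle.load(open(f'pics/{n}.pkl','rb'))
    b=cv2.GaussianBlur(im,(3,3),0).astype(int)
    m=((b[...,0]-b[...,2]>10)&(b.sum(2)>150)&(b.sum(2)<340)).astype(np.uint8)*255
    m=cv2.morphologyEx(m,cv2.MORPH_CLOSE,np.ones((3,3)));m=cv2.morphologyEx(m,cv2.MORPH_OPEN,np.ones((5,5)))
    cs,_=cv2.findContours(m,cv2.RETR_EXTERNAL,cv2.CHAIN_APPROX_NONE)
    for c in cs:
        if cv2.contourArea(c)<600: continue
        w=np.array([pix2plane(cp,*p[0],.044)[:2] for p in c],np.float32)
        (x,y),(a,bb),t=cv2.minAreaRect(w)
        M=cv2.moments(c); u,v=M['m10']/M['m00'],M['m01']/M['m00']
        print(n,'px',round(u),round(v),'ctr',round(x,4),round(y,4),'size',round(a*1e3,1),round(bb*1e3,1),'ang',round(t,1),'fill',round(cv2.contourArea(w)/a/bb,2))
E
```

```text
A px 325 163 ctr 0.4001 -0.3266 size 125.6 74.0 ang 72.1 fill 0.96
B px 375 237 ctr 0.4001 -0.3272 size 123.7 72.1 ang 72.0 fill 0.92
C px 463 252 ctr 0.4002 -0.3277 size 122.5 72.4 ang 72.0 fill 0.96
C px 233 185 ctr 0.4936 -0.02 size 43.4 44.6 ang 88.6 fill 0.79
D px 487 215 ctr 0.4934 -0.021 size 44.7 43.8 ang 10.7 fill 0.78
D px 299 97 ctr 0.6404 0.2255 size 98.6 64.6 ang 73.8 fill 0.96
E px 252 192 ctr 0.3659 0.2871 size 55.2 53.9 ang 86.1 fill 0.94
E px 512 86 ctr 0.4944 -0.0214 size 44.9 44.3 ang 89.9 fill 0.79
```

```bash
python3 - <<'E'
import cv2,numpy as np
b=cv2.imread('pics/B.png')[20:135,215:350];c=cv2.imread('pics/C.png')[20:155,315:450]
f=lambda i:cv2.resize(i,None,fx=4,fy=4,interpolation=cv2.INTER_CUBIC)
B=f(b);C=f(c)
cv2.imwrite('pics/Bz.png',B);cv2.imwrite('pics/Cz.png',C)
E
```

```text
(no output)
```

View pics/Bz.png

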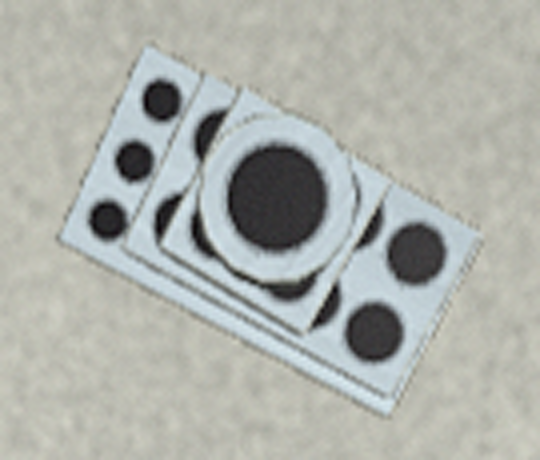

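View pics/Cz.png

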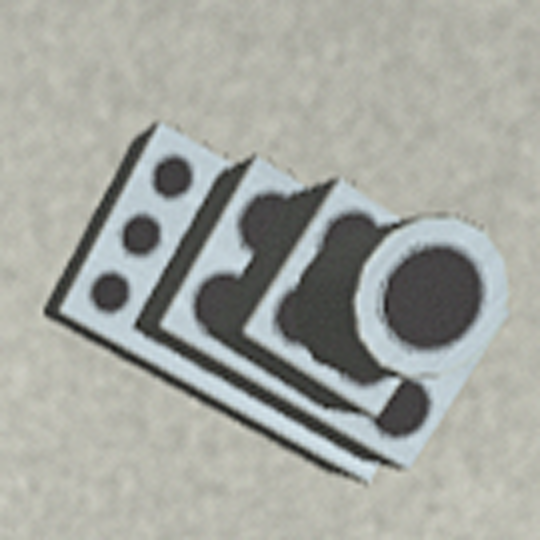

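```bash
python3 - <<'E'
from h import *
import pickle
Bc=pickle.load(open('pics/B.pkl','rb'));Cc=pickle.load(open('pics/C.pkl','rb'))
P=lambda cp,p,o,z:pix2plane(cp,o[0]+(p[0]-1.5)/4,o[1]+(p[1]-1.5)/4,z)
def tri(p,q):
    o1,o2=Bc['origin'],Cc['origin']
    d1=P(Bc,p,(215,20),0)-o1;d2=P(Cc,q,(315,20),0)-o2
    s=np.linalg.lstsq(np.c_[d1,-d2],o2-o1,rcond=None)[0]
    return ((o1+s[0]*d1+o2+s[1]*d2)/2).round(4)
print('round',tri((278,196),(433,297)))
print('sq',tri((242,87),(338,180)),tri((162,245),(244,330)))
print('sh',tri((207,73),(254,157)),tri((125,243),(158,326)),tri((388,397),(405,467)))
print('lo',tri((150,43),(157,122)),tri((60,240),(60,312)))
def rect(pts,z):
    q=np.array([P(Bc,p,(215,20),z)[:2] for p in pts])
    e=np.diff(q,axis=0); return q.round(4).tolist(),[(round(np.linalg.norm(v)*1e3,1),round(np.degrees(np.arctan2(v[1],v[0])),1)) for v in e]
q,e=rect([(242,87),(162,245),(308,333),(390,183)],.114);print(np.mean(q,0),e)
q,e=rect([(207,73),(125,243),(388,397),(483,237)],.076);print(np.mean(q,0),e)
q,e=rect([(150,43),(60,240),(390,415)],.038);print((np.array(q[0])+q[2])/2,e)
print(P(Bc,(278,196),(215,20),.158),P(Cc,(433,297),(315,20),.158))
E
```

```text
round [ 0.601  -0.2028  0.158 ]
sq [ 0.629  -0.1946  0.113 ] [ 0.5943 -0.175   0.1121]
sh [ 0.6389 -0.1849  0.0723] [ 0.5964 -0.1621  0.0722] [ 0.5569 -0.2348  0.0718]
lo [ 0.6537 -0.1669  0.0301] [ 0.6001 -0.1396  0.0369]
[ 0.60125 -0.2027 ] [(np.float64(40.0), np.float64(150.8)), (np.float64(41.1), np.float64(-119.8)), (np.float64(39.4), np.float64(-29.3))]
[ 0.59765 -0.2102 ] [(np.float64(47.2), np.float64(151.6)), (np.float64(82.2), np.float64(-119.2)), (np.float64(48.2), np.float64(-30.3))]
[ 0.60125 -0.2031 ] [(np.float64(59.4), np.float64(152.1)), (np.float64(110.8), np.float64(-116.9))]
[ 0.60116147 -0.2027825   0.158     ] [ 0.60083106 -0.20270295  0.158     ]
```

```bash
cat > pp.py <<'E'
from view import *
def st(tag):
    s=robot.get_state(); print(tag,'t',round(s['t'],2),'p',s['ee_pos'].round(4),'gap',round(s['finger_gap'],4),'F',s['contact_force'].round(1)); return s
def pick(xy,yaw,bottom,dz=.018,pre=.085):
    robot.move_to(np.array([*xy,.26]),down(yaw)); robot.set_gripper(pre)
    z=bottom+dz
    robot.movel(np.array([*xy,z+.05]),max_speed=.2)
    hit=robot.movel(np.array([*xy,z]),max_speed=.06,threshold=6); st(f'at grasp hit={hit}')
    if hit: return False
    robot.set_gripper(0.0); st('closed')
    robot.movel(np.array([*xy,z+.02]),max_speed=.05); st('lift')
    robot.movel(np.array([*xy,.25]),max_speed=.2); st('up'); return True
def place(xy,yaw,dz=.018,floor=.044,openg=.085,thr=5):
    robot.movel(np.array([*xy,.25]),down(yaw),max_speed=.25)
    z=floor+dz
    robot.movel(np.array([*xy,z+.015]),max_speed=.12); robot.hold(.2); st('above')
    hit=robot.movel(np.array([*xy,z-.004]),max_speed=.02,threshold=thr); st(f'down hit={hit}')
    return hit
def release(openg=.085):
    robot.set_gripper(openg); s=st('open'); p=s['ee_pos']
    robot.movel(np.array([p[0],p[1],p[2]+.05]),max_speed=.08)
    robot.movel(np.array([p[0],p[1],.26]),max_speed=.25)
E
python3 - <<'E'
from pp import *
pick((.601,-.2028),-29.5,.114)
shoot_im=vision.read_camera('wrist'); cv2.imwrite('pics/held1.png',shoot_im)
E
```

```text
at grasp hit=False t 8.29 p [ 0.6014 -0.203   0.1324] gap 0.0849 F [-0.3 -0.2  0.6]
closed t 8.82 p [ 0.6015 -0.203   0.1326] gap 0.0324 F [-0.3  0.1  1.8]
lift t 9.37 p [ 0.6011 -0.2028  0.1524] gap 0.0327 F [ 0.   0.3 -1.9]
up t 10.01 p [ 0.6003 -0.2025  0.2488] gap 0.0322 F [ 0.1  0.2 -1.3]
```

View pics/held1.png

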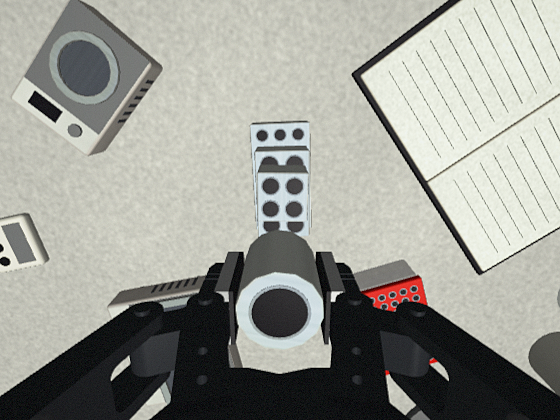

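```bash
python3 - <<'E'
from pp import *
h=place((.494,-.0208),-29.5)
if h: release()
E
```

```text
above t 12.84 p [ 0.4945 -0.0209  0.0776] gap 0.0327 F [-0.4 -0.3 -1.1]
down hit=True t 13.55 p [ 0.4938 -0.0208  0.0624] gap 0.0327 F [-0.3  0.1  4.3]
open t 14.11 p [ 0.4925 -0.0205  0.0615] gap 0.0852 F [-0.1  0.4  0.7]
```

```bash
python3 - <<'E'
from pp import *
shoot('F',(.52,-.10,.33)); shoot('G',(.53,-.20,.28)); st('')
G=cv2.imread('pics/G.png');F=cv2.imread('pics/F.png')
f=lambda i:cv2.resize(i,None,fx=4,fy=4,interpolation=cv2.INTER_CUBIC)
cp=pickle.load(open('pics/G.pkl','rb'));u,v=proj(cp,(.6,-.205,.08)).astype(int);print(u,v)
cv2.imwrite('pics/FG.png',np.vstack([G[:300],F[:300]]))
o=(u-95,max(0,v-75));print(o)
cv2.imwrite('pics/Gz.png',f(G[o[1]:o[1]+150,o[0]:o[0]+190]))
E
```

```text
t 17.13 p [ 0.5299 -0.1994  0.2797] gap 0.085 F [-0.3 -0.1  0.3]
286 106
(np.int64(191), np.int64(31))
```

View pics/FG.png

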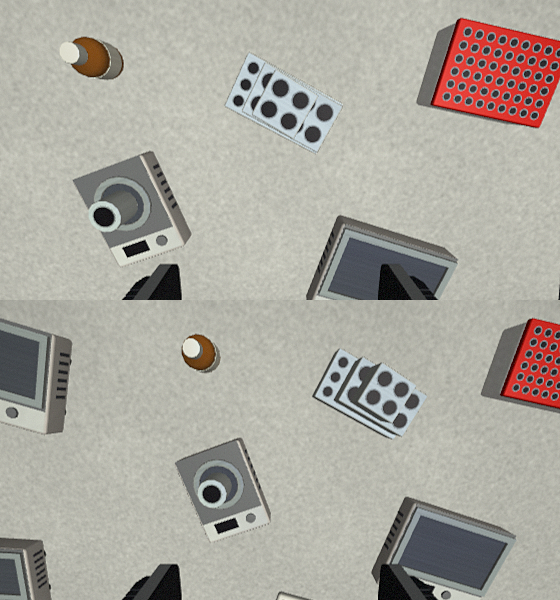

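View pics/Gz.png

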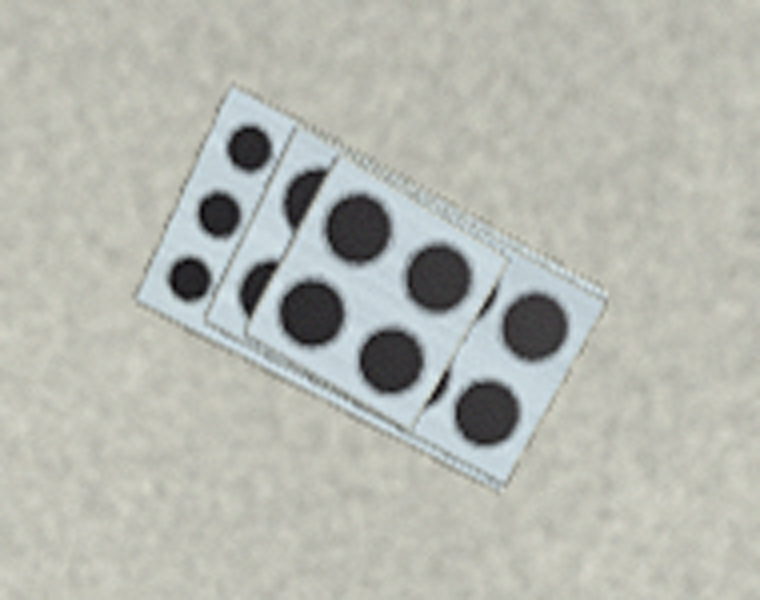

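```bash
python3 - <<'E'
from h import *
import pickle
cp=pickle.load(open('pics/G.pkl','rb'));o=(191,31)
def R(pts,z):
    q=np.array([pix2plane(cp,o[0]+(p[0]-1.5)/4,o[1]+(p[1]-1.5)/4,z)[:2] for p in pts]);e=np.diff(q,axis=0)
    print(q.mean(0).round(4),[(round(np.linalg.norm(v)*1e3,1),round(np.degrees(np.arctan2(v[1],v[0])),1)) for v in e])
R([(337,157),(247,334),(412,430),(512,260)],.114)
R([(358,228),(311,313),(391,360),(438,277)],.114)
# short: UL,LL,UR,LR
R([(297,127),(205,321),(500,485),(605,300)],.076)
R([(235,85),(135,300),(508,492)],.038)
F=pickle.load(open('pics/F.pkl','rb'))
print(proj(F,(.494,-.0208,.088)),proj(F,(.494,-.0208,.044)))
E
```

```text
[ 0.6011 -0.2028] [(np.float64(40.1), np.float64(151.2)), (np.float64(40.8), np.float64(-119.7)), (np.float64(40.7), np.float64(-30.4))]
[ 0.6016 -0.2023] [(np.float64(19.7), np.float64(149.7)), (np.float64(19.6), np.float64(-119.6)), (np.float64(19.6), np.float64(-30.0))]
[ 0.5977 -0.2096] [(np.float64(48.6), np.float64(152.3)), (np.float64(81.8), np.float64(-118.6)), (np.float64(49.9), np.float64(-28.3))]
[ 0.6007 -0.1823] [(np.float64(59.4), np.float64(151.9)), (np.float64(112.8), np.float64(-116.8))]
[212.03458541 192.71624519] [218.77019369 183.89252369]
```

```bash
python3 - <<'E'
from pp import *
if pick((.6013,-.2026),-29.9,.076):
    if robot.get_state()['finger_gap']>.03 and place((.3659,.2871),-3.9): release()
shoot('H',(.44,.27,.30)); shoot('I',(.53,-.20,.27)); st('')
G=cv2.imread('pics/I.png');F=cv2.imread('pics/H.png')
f=lambda i:cv2.resize(i,None,fx=4,fy=4,interpolation=cv2.INTER_CUBIC)
cp=pickle.load(open('pics/I.pkl','rb'));u,v=proj(cp,(.6,-.205,.06)).astype(int)
cv2.imwrite('pics/HI.png',np.vstack([G[:300],F[:300]]))
o=(u-95,max(0,v-75));print(o)
cv2.imwrite('pics/Iz.png',f(G[o[1]:o[1]+150,o[0]:o[0]+190]))
cp=pickle.load(open('pics/H.pkl','rb'));print(proj(cp,(.3659,.2871,.082)))
E
```

```text
at grasp hit=False t 20.01 p [ 0.6017 -0.2028  0.0944] gap 0.0849 F [ 0.1  0.3 -0.4]
closed t 20.48 p [ 0.6019 -0.2029  0.0947] gap 0.0408 F [ 0.6 -0.1  1.8]
lift t 21.03 p [ 0.6014 -0.2026  0.1143] gap 0.041 F [-0.5 -0.  -1.4]
up t 21.87 p [ 0.6003 -0.2021  0.2482] gap 0.041 F [ 0.6  1.7 -2.3]
above t 25.98 p [0.3664 0.2874 0.0776] gap 0.0412 F [ 0.2 -0.1 -1.6]
down hit=True t 26.68 p [0.3658 0.2871 0.0627] gap 0.0408 F [-0.3  0.4  3.4]
open t 27.19 p [0.3644 0.2863 0.0615] gap 0.0846 F [-0.8 -0.1  0.2]
 t 31.82 p [ 0.5303 -0.1989  0.2702] gap 0.0848 F [-0.5 -0.  -0.6]
(np.int64(192), np.int64(32))
[264.92132463 240.26964297]
```

View pics/HI.png

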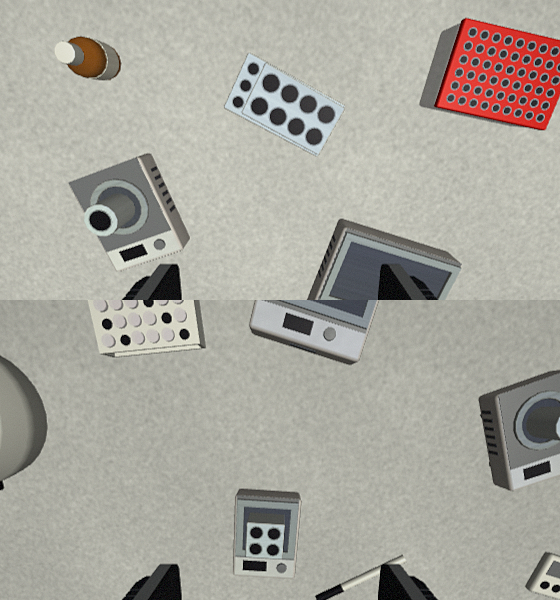

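View pics/Iz.png

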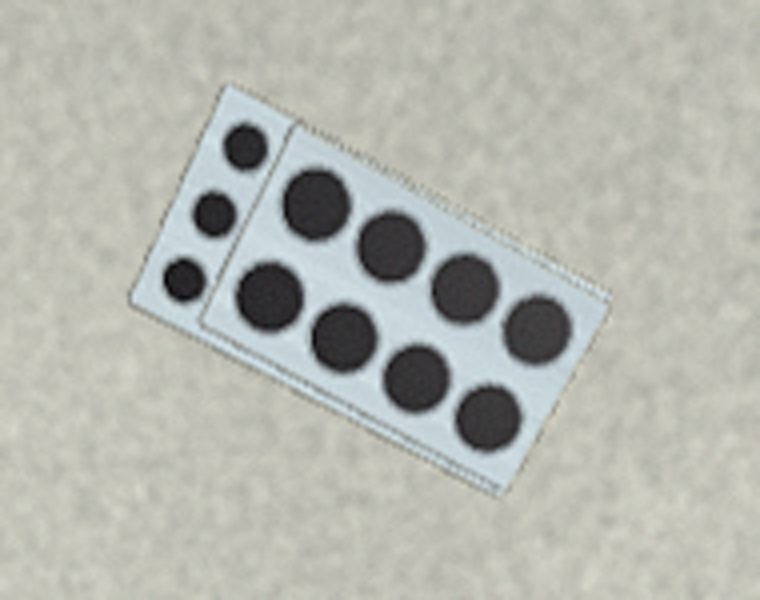

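```bash
python3 - <<'E'
from h import *
import pickle
cp=pickle.load(open('pics/I.pkl','rb'));o=(192,32)
W=lambda pts,z:np.array([pix2plane(cp,o[0]+(p[0]-1.5)/4,o[1]+(p[1]-1.5)/4,z)[:2] for p in pts])
q=W([(316,204),(391,247),(465,289),(538,330),(270,297),(344,338),(417,378),(489,418)],.076)
print(q.mean(0)); ang=lambda v:np.degrees(np.arctan2(v[1],v[0])).round(1)
print(ang(q[3]-q[0])+90,ang(q[7]-q[4])+90,[ang(q[i]-q[i+4]) for i in range(4)])
c=W([(295,122),(202,325),(502,490),(610,302)],.076);print(c.mean(0))
E
```

```text
[ 0.59789306 -0.20985182]
-28.099999999999994 -28.099999999999994 [np.float64(-28.0), np.float64(-28.1), np.float64(-28.3), np.float64(-28.2)]
[ 0.59795427 -0.20976038]
```

```bash
python3 - <<'E'
from pp import *
if pick((.5979,-.2098),-28.1,.038):
    if robot.get_state()['finger_gap']>.04 and place((.6404,.2255),-16.2): release()
shoot('J',(.56,.18,.30)); shoot('K',(.53,-.20,.25)); st('')
G=cv2.imread('pics/K.png');F=cv2.imread('pics/J.png')
f=lambda i:cv2.resize(i,None,fx=4,fy=4,interpolation=cv2.INTER_CUBIC)
cp=pickle.load(open('pics/K.pkl','rb'));u,v=proj(cp,(.6,-.205,.04)).astype(int)
cv2.imwrite('pics/JK.png',np.vstack([G[:300],F[:300]]))
o=(u-95,max(0,v-75));print(o)
cv2.imwrite('pics/Kz.png',f(G[o[1]:o[1]+150,o[0]:o[0]+190]))
cp=pickle.load(open('pics/J.pkl','rb'));print(proj(cp,(.6404,.2255,.082)))
E
```

```text
at grasp hit=False t 34.92 p [ 0.5983 -0.21    0.0564] gap 0.0851 F [ 0.2  0.3 -0.1]
closed t 35.35 p [ 0.5988 -0.2102  0.0569] gap 0.0487 F [ 1.9 -0.1  2.9]
lift t 35.9 p [ 0.5979 -0.2098  0.0761] gap 0.0489 F [ 0.5 -0.4 -4.3]
up t 36.92 p [ 0.5968 -0.2093  0.2479] gap 0.0485 F [ 0.2  0.2 -3.9]
above t 40.61 p [0.6409 0.2256 0.0778] gap 0.0489 F [ 0.9 -0.  -3.8]
down hit=True t 41.3 p [0.6404 0.2255 0.0629] gap 0.049 F [0.  0.5 5. ]
open t 41.75 p [0.6376 0.2248 0.0599] gap 0.0849 F [-0.7 -0.   0.1]
 t 45.94 p [ 0.5306 -0.199   0.2503] gap 0.0848 F [ 0.3 -0.1 -0. ]
(np.int64(191), np.int64(32))
[234.54356756  94.8942724 ]
```

View pics/JK.png

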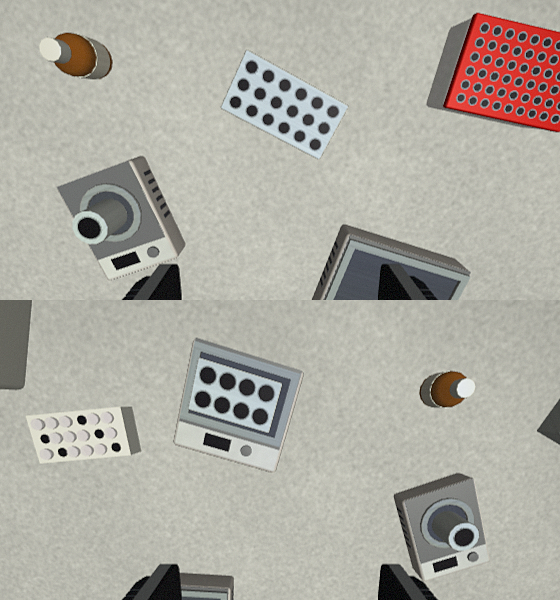

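View pics/Kz.png

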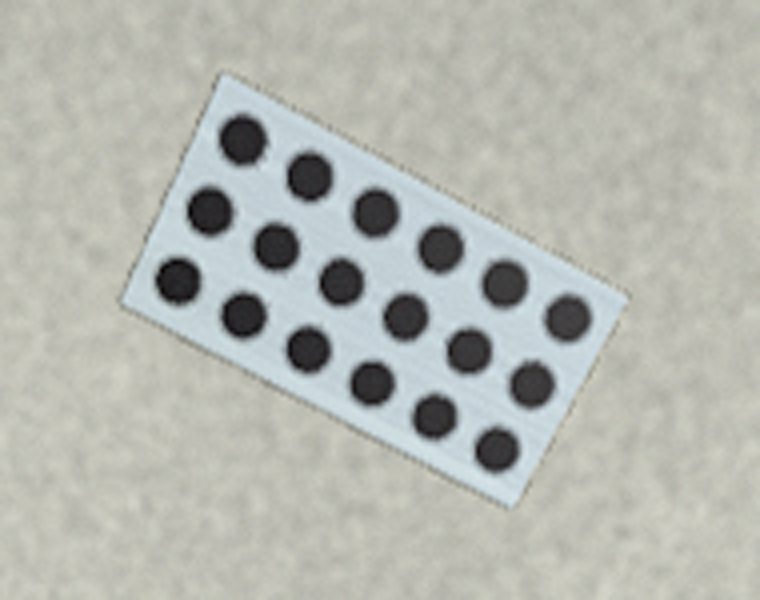

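```bash
python3 - <<'E'
from h import *
import pickle
cp=pickle.load(open('pics/K.pkl','rb'));o=(191,32)
W=lambda pts,z:np.array([pix2plane(cp,o[0]+(p[0]-1.5)/4,o[1]+(p[1]-1.5)/4,z)[:2] for p in pts])
q=W([(242,139),(568,319),(177,281),(497,450)],.038)
ang=lambda v:np.degrees(np.arctan2(v[1],v[0])).round(1)
print(q.mean(0),ang(q[1]-q[0])+90,ang(q[3]-q[2])+90,ang(q[0]-q[2]),ang(q[1]-q[3]))
c=W([(222,72),(122,304),(513,508),(628,297)],.038);print(c.mean(0))
E
```

```text
[ 0.60113046 -0.20204271] -27.400000000000006 -27.200000000000003 -27.3 -27.3
[ 0.60105494 -0.20227848]
```

```bash
python3 - <<'E'
from pp import *
if pick((.6011,-.2022),-27.3,0.0):
    if robot.get_state()['finger_gap']>.05 and place((.4001,-.3268),-17.95): release()
shoot('L',(.38,-.27,.33)); shoot('M',(.50,.10,.33)); st('')
cv2.imwrite('pics/LM.png',np.vstack([cv2.imread('pics/L.png')[:300],cv2.imread('pics/M.png')[:300]]))
cp=pickle.load(open('pics/L.pkl','rb'));print(proj(cp,(.4001,-.3268,.082)))
cv2.imwrite('pics/top1.png',vision.read_camera('top'))
E
```

```text
at grasp hit=False t 49.23 p [ 0.6015 -0.2024  0.0184] gap 0.0849 F [ 0.3  0.2 -0.3]
closed t 49.59 p [ 0.6022 -0.2027  0.0191] gap 0.0588 F [ 1.  -0.9  2.8]
lift t 50.14 p [ 0.6009 -0.2021  0.038 ] gap 0.0588 F [ 0.6  0.2 -5.5]
up t 51.35 p [ 0.6    -0.2017  0.2479] gap 0.0584 F [ 0.6 -0.8 -6.5]
above t 54.24 p [ 0.4005 -0.3272  0.0777] gap 0.0588 F [ 0.3  0.4 -5.2]
down hit=True t 54.92 p [ 0.4    -0.3267  0.0631] gap 0.0588 F [-0.4 -0.1  6.2]
open t 55.31 p [ 0.398  -0.3245  0.0607] gap 0.085 F [-0.1  0.4  0.1]
 t 59.58 p [0.5001 0.0989 0.33  ] gap 0.085 F [ 1.1 -0.4 -0.2]
[332.18257702 152.41127002]
```

View pics/LM.png

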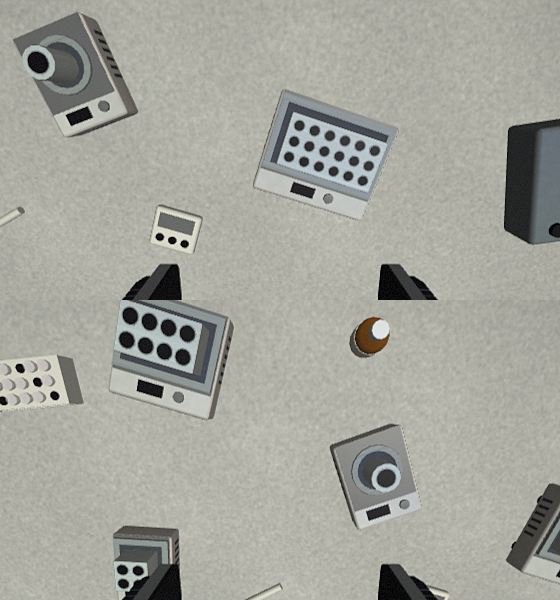

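View pics/top1.png

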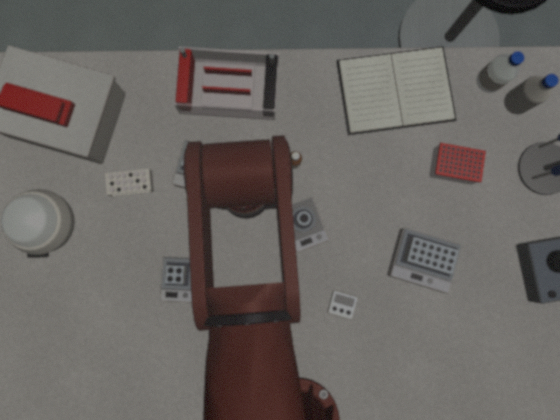

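```bash
python3 - <<'E'
from cell import robot
robot.hold(.3); print(robot.get_state()['t']); robot.job_done()
E
```

```text
59.925
the job is handed in; nothing more can be done
```

I took the stack apart from the top down (round, square, short, long) and seated each block in its matching heater, letting go of each before fetching the next. I handed the job in at about 60 s of the 115 s allowed.

- **Seating:** each block touched down with its underside within about 1 mm of the 44 mm bay floor. After each placing, the block's top appeared within about 2 px of where a centred, seated block should be (roughly 2 mm), with its wells up and inside the rim.
- **Heights:** the two-view top heights were 158 mm for the round block and 112–113 mm for the square. The short block came out at about 72 mm and the long at 30–37 mm. The last two are below the text's 76 and 38 mm, because their corners were hard to read. I grasped using the text's heights, and the touch-downs agreed with them.
- **Bystanders:** the rack appears at the same place in the first and last top pictures. The bottle stands upright in the last wrist picture, but the arm half hid it in the last top view, so I could only judge its position roughly.
- **Forces:** the readings I printed at each grasp and touch-down were under 7 N. I did not log the force continuously.

No check failed.

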